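# Set the adjusting screw and lock it with its jam nut

### The arm

A 6-joint arm with a two-finger parallel gripper is mounted at the origin on a cart in front of the work surface, level with it; the furniture and walls round the work are solid. World frame = base frame: x ahead of the robot, y to its left, z up, the work surface at z = 0. Lengths are in m, angles in rad, forces in N, time in s.
With the tool pointing down it reaches from about 0.3 to 0.875 m from the base axis. Payload 6.4 kg.
Tool frame: the origin (TCP) lies midway between the tips of the shut fingers; the grasp point (between the pads) lies 19 mm behind it; y points along the fingers, x is the direction in which the jaws open and shut, and the axes are right-handed (so a half turn about y gives the same grasp; the last joint's range is limited). The gripper opens to 85 mm and grips with 20 to 120 N. Pads are 22 mm wide; open, the fingers measure 114 mm over their backs; the gripper's body (76 mm by 85 mm) begins 54 mm behind the grasp point. The pads swing forward as they close: fully open they stand 13 mm farther back than shut.
Start: joints at [-1.485, 0.181, 1.607, -0, 1.354, -0.206], TCP at [0.165, -0.551, 0.231] pointing down, gripper open.
Joint ranges: [-2.99, 2.99], [-0.89, 2.07], [0.3, 2.58], [-1.14, 4.28], [0, 2.63], [-3.12, 3.12]. Speed limits (rad/s): [2.57, 2.57, 3.01, 3.14, 3.14, 3.14].

### API

Orientations are given as a unit quaternion [w, x, y, z].
In Python, from bench import ctrl gives the robot as it stands.
- The arm moves only by the tool step_arm, never from a script. Its argument "commands" is a list of rows, each a list of 7 numbers: the turn, a rotation vector about the tool's x, y, z in units of 6 degrees (1.0 is 6 degrees), then the shift along the tool's x, y, z in units of 30 mm (1.0 is 30 mm), then the opening, from 0 (shut) to 1 (fully open). A call has 1 to 10 rows; each row shifts and turns the commanded pose from where the row before left it, along the tool's axes as they then stand; what a row does not reach is not made up. A row lasts 1/10 s, in which the tool goes at most 50 mm and 8.59 degrees, less where a joint would pass 70% of its speed; a pose out of reach is approached as far as the arm can. A call with a number of a shift or a turn outside -1 to 1 is refused whole. A call with a gripper value outside its range is refused whole. The fingers move at their own pace and stop on an object; the grip force is fixed at half the most. Time passes only in rows, so rows that do not move let the fingers close. It gives the time, the measured TCP pose, the force and the opening at its end, in the units of the state.
- ctrl.get_obs(): the state, without advancing time (a new reading comes with each control period).
- ctrl.camera(name): name is "scene" or "top"; returns (picture, depth): 384x512x3 uint8, blue, green, red; 384x512 float32, m along the optical axis (not along the pixel's ray), 0 where there is no reading.
- ctrl.get_calibration(name): a dict with "intrinsics" (3x3 intrinsics, pixels), "D" ([k1, k2, p1, p2, k3] as OpenCV has them; the pictures are not rectified), "R" (3x3) and "t" (3): a world point X has camera coordinates R X + t. Camera axes: x right, y down, z forward; pixel columns grow to the right and rows downward; lengths in m; the calibration is good to about 2 mm. A picture is of the moment at which its call begins. get_calibration takes no time and is no camera call.
- ctrl.hand_in(): hands the job in, once; it reports no verdict.
Trained networks look in the newest picture that a camera, given by its name, has taken for a name from the list of things; names that differ only in an ending like _2 or _b are one class to them, and where a whole thing is asked for, a point or a joint stands for the part that bears it (a point fixed in the world has none). Each returns a list of dicts, best first, with "p" (0 to 1); they miss things now and then, are a little off and sometimes report something else, mostly with a low value. They report only what shows in the picture. A call takes as long as a camera call.
- ctrl.boxes_of(thing, camera): "point" ([x, y, z] in m, in the coordinates of the camera as it stood for that picture, good to about 4 mm: the middle of the surface that is visible of it).
- ctrl.silhouettes(thing, camera): "pixels" (384x512 bool, what is visible of it).
The state is a dict: "time_s": time; "q": joint angles; "dq": joint speeds; "joint_efforts": joint torques, N m; "eef_pos": TCP position; "eef_rot": TCP orientation; "wrist_force": force on the tool from outside, world axes, zero at the start; "torque": the same for the moment, N m; "opening": opening from 0.0 (shut) to 1.0 (fully open).
Only numpy, scipy, OpenCV 4.12 (cv2) and the standard library are available. Lean on these libraries where they do the work, as an engineer would, in place of code of your own. Each camera call takes 0.05 s, during which the arm holds its last target.

### The job

Set the adjusting screw on the round flange by turning its black knob until the yellow pointer stands over the red line, and let go of it. Then lock that setting: run the brass jam nut below the knob down (clockwise seen from above) by its bars until it seats on the steel washer, and nip it up snug with a push of about 9 N on a bar, some 70 mm out, while the pointer stays on the line. Do not force the nut, leave it tight with the gripper clear, and leave the jar, the bottle and the loupe round it where they stand.

Things in the scene. Friction and masses are not known exactly. Their poses are not given: they have to be found in the camera images.
- flange: fixed round aluminium flange, 160 mm across and 14 mm thick, with a dark steel boss (54 mm across, its top 40 mm above the bench) in the middle. Origin on the bench under the upright screw axis, z up. A red index line on its upper face runs outwards from the boss along its own +x; black ticks stand every 30 degrees.
- adjuster (a joint): turn of the adjusting screw with its knob and pointer, rad: 0 = yellow pointer over the red line, growing clockwise seen from above; it starts between 0.5 and 1.1, so it must be turned anticlockwise. It takes about 0.3 N m to turn, stays where it is left and does not rise or sink. The jam nut rides on it and is carried round with it.
- knob_top (a point): middle of the top of the black fluted knob, on the screw axis, 112 mm above the bench. The knob is 34 mm across (36 mm over the flutes) and 22 mm tall, its foot 90 mm above the bench. The yellow pointer, 3 mm thick and 7 mm wide, sticks out level at the knob's foot (90 to 93 mm above the bench) to 39 mm from the axis.
- jam_nut: brass hexagonal jam nut on the screw, 38 mm across flats, 14 mm tall, with two opposite round steel bars (9 mm thick) along its own +x and -x, their axes 7 mm above its underside. Origin: middle of its underside. Right-hand thread: clockwise from above lowers it 8 mm a turn. It starts 2.3 to 5.2 mm above the washer (1.8 to 4.1 rad of turning). It stays tight when let go.
- bar_red (a point): centre of the red ball, 15 mm across, at the end of the nut's +x bar, 83 mm from the screw axis; 57 to 60 mm above the bench at the start, 55 mm when the nut seats. The nut runs freely (about 1 N on a bar).
- bar_black (a point): centre of the black ball, 15 mm across, at the end of the nut's -x bar, 83 mm from the screw axis. Once the nut has seated, the push needed on a bar 70 mm out climbs by about 2 to 3 N per 0.1 rad: 9 N there (0.65 N m) is snug, 6 to 13 N will do, 20 N and more forces it.
- lock_washer: loose thick steel washer round the screw on the boss, 50 mm across, 8 mm thick (40 to 48 mm above the bench). Origin: middle of its underside. The nut seats on it; it may turn with the nut.
- nut_jar: white jar with lid, 44 mm across, 61 mm tall, standing loose near the flange; origin at the middle of its foot. A bystander.
- threadlock_bottle: small red bottle with blue cap, 29 mm across, 96 mm tall, standing loose near the flange; origin at the middle of its foot. A bystander.
- loupe: black loupe, 37 mm across, 38 mm tall, standing loose near the flange; origin at the middle of its foot. A bystander.

How it is judged:
On the way, in this order (a step that is already met when the one before it is completed fails the run):
1. the pointer stands over the red line while the nut is still loose (value of joint adjuster between -0.12 and 0.12 rad and contact force between jam_nut and lock_washer below 1 N), for 0.2 s.
2. the nut is nipped up on the washer with the pointer still on the line (value of joint adjuster between -0.15 and 0.15 rad and contact force between jam_nut and lock_washer above 35 N), for 0.2 s.
At the end, for the whole second after the job is handed in: the nut bears on the washer with over 35 N, the pointer is within 0.15 rad (9 degrees) of the red line, and jar, bottle and loupe stand within 20 mm of where they were (all of step 2 and distance of each of nut_jar, threadlock_bottle, loupe from where it was at the start of the episode below 0.02 m); the robot touches nothing.
It fails at once if the nut is forced: it bears on the washer with over 150 N (contact force between jam_nut and lock_washer above 150 N).
It fails at once if the jar is moved over 20 mm or tipped (distance of nut_jar from where it was at the start of the episode above 0.02 m or angle between nut_jar's own z axis and vertical above 0.3 rad).
It fails at once if the bottle is moved over 20 mm or tipped (distance of threadlock_bottle from where it was at the start of the episode above 0.02 m or angle between threadlock_bottle's own z axis and vertical above 0.3 rad).
It fails at once if the loupe is moved over 20 mm or tipped (distance of loupe from where it was at the start of the episode above 0.02 m or angle between loupe's own z axis and vertical above 0.3 rad).
It also fails if it takes over 58 s, if anything falls off the work surface, if the arm or the gripper's body presses on something with over 40 N, if the wrist force passes 120 N, or if a joint passes its speed limit or range.

## Working session

There is one attempt and no reset: what is moved stays moved. The work goes in short steps, Python scripts to look and compute and a tool call to move; the robot and the scene stay as the last step left them, time stands still between calls to the robot, and variables do not carry over. Pictures are saved under pics/ and viewed, and the job is handed in when it is done.

Besides the shell and the picture viewer there is one more tool, called in YAML: its name, and indented under it one key for each argument. step_arm: Moves the arm, as the interface text tells. Its arguments: {"type":"object","properties":{"commands":{"type":"array"}},"required":["commands"]}

```bash
ls -la; mkdir -p pics; cat > h.py <<'E'
import numpy as np, cv2
from bench import ctrl
def snap(n,f,crop=None,scale=1):
    im,d=ctrl.camera(n); 
    o=im
    if crop: o=im[crop[1]:crop[3],crop[0]:crop[2]]
    cv2.imwrite(f,cv2.resize(o,None,fx=scale,fy=scale,interpolation=cv2.INTER_CUBIC)); return im,d
def cal(n):
    c=ctrl.get_calibration(n); return [np.array(c[k],float) for k in ("intrinsics","D","R","t")]
def toworld(n,p):
    K,D,R,t=cal(n); return R.T@(np.array(p)-t.ravel())
def pix(n,X):
    K,D,R,t=cal(n); p,_=cv2.projectPoints(np.array(X,float).reshape(-1,1,3),cv2.Rodrigues(R)[0],t,K,D); return p.reshape(-1,2)
def onplane(n,uv,z):
    K,D,R,t=cal(n); q=cv2.undistortPoints(np.array(uv,float).reshape(-1,1,2),K,D).reshape(-1,2)
    out=[]
    c=-R.T@t.ravel()
    for a in q:
        r=R.T@np.array([a[0],a[1],1]); out.append(c+r*(z-c[2])/r[2])
    return np.array(out)
E
python3 - <<'E'
from h import *
np.set_printoptions(precision=4,suppress=True)
o=ctrl.get_obs()
for k in o: print(k,o[k])
for n in("scene","top"):
    snap(n,f"pics/{n}0.png",scale=1.5)
    K,D,R,t=cal(n); print(n,K,D,R,-R.T@t.ravel())
    for th in("flange","adjuster","knob_top","bar_red","bar_black","jam_nut","lock_washer","nut_jar","threadlock_bottle","loupe"):
        for r in ctrl.boxes_of(th,n)[:2]: print(n,th,round(r["p"],2),toworld(n,r["point"]))
E
```

```text
total 12
drwxr-xr-x  3 agent agent 4096 Dec  7 02:22 .
drwxr-xr-x 23 root  root  4096 Dec  7 02:21 ..
drwxr-xr-x  2 agent agent 4096 Dec  7 02:22 pics
time_s 0.0
q [-1.4853  0.1815  1.608   0.      1.3538 -0.2063]
dq [-0.001  -0.0013  0.0002  0.0006 -0.0015 -0.0007]
joint_efforts [ -0.0007 -44.4864 -35.1343  -0.0003   0.0089  -0.    ]
eef_pos [ 0.1654 -0.5501  0.2304]
eef_rot [ 0.5678 -0.5669  0.4224 -0.4216]
wrist_force [-0.2943 -0.4779  0.2474]
torque [0.0499 0.0283 0.0046]
opening 1.0022788626908055
scene [[374.8116   0.     259.9972]
 [  0.     374.8116 195.3591]
 [  0.       0.       1.    ]] [-0.1194  0.      0.      0.      0.    ] [[ 0.8911 -0.4538  0.0082]
 [-0.2738 -0.5519 -0.7877]
 [ 0.362   0.6996 -0.616 ]] [ 0.2595 -0.5722  0.626 ]
scene flange 0.96 [ 0.5442 -0.0607  0.0154]
scene adjuster 0.97 [ 0.554  -0.054   0.0628]
scene knob_top 0.96 [ 0.5512 -0.0588  0.0687]
scene bar_red 0.66 [ 0.5532 -0.0564  0.0642]
scene bar_black 0.86 [ 0.5519 -0.0612  0.0644]
scene bar_black 0.23 [0.6711 0.0588 0.0293]
scene jam_nut 0.64 [ 0.5485 -0.0598  0.063 ]
scene nut_jar 0.97 [0.526  0
[... 261 characters left out ...]
      0.      0.      0.    ] [[ 0.0222 -0.9997 -0.0099]
 [-0.997  -0.0214 -0.074 ]
 [ 0.0738  0.0115 -0.9972]] [0.4871 0.0312 0.9573]
top flange 0.7 [ 0.5505 -0.0379  0.0152]
top flange 0.55 [ 0.5558 -0.0438  0.0701]
top adjuster 0.73 [ 0.5557 -0.1873  0.0629]
top adjuster 0.58 [ 0.5551 -0.0434  0.0676]
top knob_top 0.64 [ 0.5473 -0.0439  0.0653]
top bar_red 0.71 [ 0.5486 -0.027   0.0653]
top bar_black 0.72 [ 0.5514 -0.0287  0.0618]
top jam_nut 0.77 [ 0.5551 -0.0238  0.0646]
top lock_washer 0.44 [ 0.5344 -0.0361  0.0484]
top nut_jar 0.9 [0.532  0.0944 0.0629]
top nut_jar 0.55 [ 0.5538 -0.0295  0.0672]
top threadlock_bottle 0.75 [ 0.553  -0.1823  0.0625]
top loupe 0.55 [0.6698 0.0667 0.029 ]
```

View pics/scene0.png

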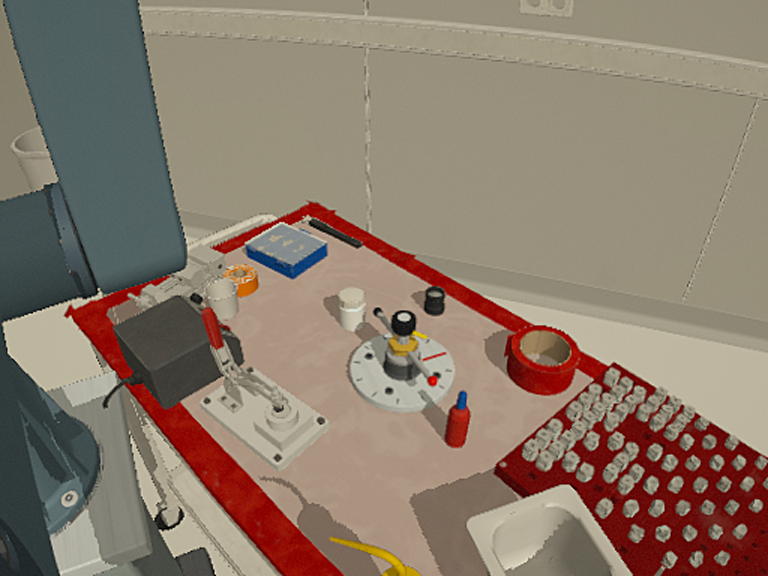

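View pics/top0.png

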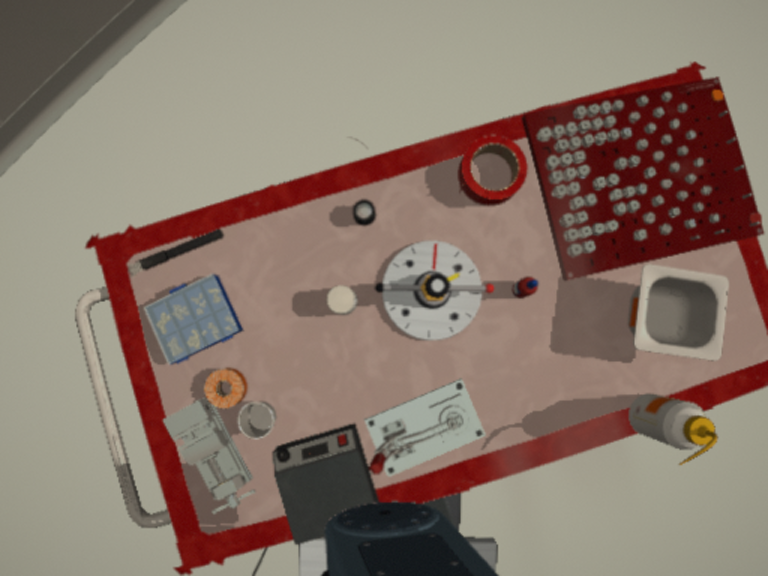

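```bash
cat > meas.py <<'E'
from h import *
np.set_printoptions(precision=4,suppress=True)
def meas(f=None,nutz=0.058,c=None):
    res={}
    for n in("scene","top"):
        im,d=ctrl.camera(n)
        x0,y0,w,h=(230,190,100,90) if n=="scene" else (235,145,130,95)
        if f: cv2.imwrite(f"pics/{f}_{n}.png",cv2.resize(im[y0:y0+h,x0:x0+w],None,fx=6,fy=6,interpolation=cv2.INTER_CUBIC))
        hsv=cv2.cvtColor(im,cv2.COLOR_BGR2HSV).astype(int)
        H,S,V=hsv[...,0],hsv[...,1],hsv[...,2]
        yel=(H>=24)&(H<=34)&(S>150)&(V>120); red=((H<6)|(H>174))&(S>130)&(V>70)
        roi=np.zeros(H.shape,bool); roi[y0:y0+h,x0:x0+w]=1
        ys,xs=np.nonzero(yel&roi); 
        if len(xs): 
            P=onplane(n,np.c_[xs,ys],0.0925); print(n,"yellow n",len(xs),"mean",P.mean(0)[:2])
            if c is not None:
                v=P[:,:2]-c; r=np.hypot(*v.T); m=(r>.015)&(r<.043); print("   ang deg",np.degrees(np.arctan2(*v[m].mean(0)[::-1])),m.sum(),r.max())
        nl,lab,st,cen=cv2.connectedComponentsWithStats((red&roi).astype(np.uint8),connectivity=8)
        for i in range(1,nl):
            if st[i,4]>=6:
                m=lab==i; ys,xs=np.nonzero(m)
                A=onplane(n,np.c_[xs,ys],.014); B=onplane(n,cen[i],nutz)[0]
                print(n,"red",st[i],"uv",cen[i],"on flange ext",A.min(0)[:2],A.max(0)[:2],"ball",B[:2], end=" ")
                if c is not None: 
                    v=A.mean(0)[:2]-c;print("lineang",np.degrees(np.arctan2(v[1],v[0])),"ballang",np.degrees(np.arctan2(*(B[:2]-c)[::-1])),np.hypot(*(B[:2]-c)))
                else: print()
E
python3 - <<'E'
from meas import *
meas("m0")
for n in("scene","top"):
    im,d=ctrl.camera(n)
    r=ctrl.silhouettes("flange",n)
    for q in r[:2]:
        ys,xs=np.nonzero(q["pixels"]); print(n,"flange",q["p"],len(xs),xs.min(),xs.max(),ys.min(),ys.max())
        cs,_=cv2.findContours(q["pixels"].astype(np.uint8),cv2.RETR_EXTERNAL,cv2.CHAIN_APPROX_NONE)
        k=max(cs,key=len).reshape(-1,2); hull=cv2.convexHull(k).reshape(-1,2)
        P=onplane(n,k,.014)[:,:2]; print("circ",cv2.minEnclosingCircle((P*1000).astype(np.float32)))
    for th in("nut_jar","threadlock_bottle","loupe"):
        for q in ctrl.silhouettes(th,n)[:1]:
            ys,xs=np.nonzero(q["pixels"])
            if n=="top":
                hz={"nut_jar":.061,"threadlock_bottle":.096,"loupe":.038}[th]
                print(th,len(xs),onplane(n,[[xs.mean(),ys.mean()]],hz)[0])
            else: print(th,len(xs),onplane(n,[[xs.mean(),ys.mean()]],{"nut_jar":.03,"threadlock_bottle":.048,"loupe":.019}[th])[0])
E
```

```text
scene yellow n 29 mean [ 0.5668 -0.0688]
scene red [288 190  42  24 386] uv [313.4249 199.3731] on flange ext [ 0.6976 -0.0186] [0.7677 0.1101] ball [0.7027 0.0008] 
scene red [282 235  15   6  22] uv [288.8182 237.2273] on flange ext [ 0.5887 -0.0508] [ 0.6263 -0.045 ] ball [ 0.5824 -0.0856] 
scene red [285 250   7   7  36] uv [287.9444 253.3056] on flange ext [ 0.572  -0.1001] [ 0.588 -0.083] ball [ 0.5569 -0.1256] 
scene red [299 270  15  10 105] uv [305.8286 275.6667] on flange ext [ 0.5637 -0.1767] [ 0.5978 -0.1474] ball [ 0.5581 -0.1927] 
top yellow n 12 mean [ 0.5651 -0.067 ]
top red [289 163   2  16  18] uv [289.4444 170.3889] on flange ext [ 0.5871 -0.0479] [ 0.6234 -0.0455] ball [ 0.6   -0.043] 
top red [347 185  11  12  62] uv [351.0806 190.4516] on flange ext [ 0.5472 -0.2101] [ 0.5738 -0.1857] ball [ 0.5571 -0.1851] 
top red [324 189   5   6  28] uv [326.     191.6786] on flange ext [ 0.5506 -0.1399] [ 0.5627 -0.1302] ball [ 0.553  -0.1273] 
scene flange 0.65 3239 234 302 205 275
circ ((554.617919921875, -17.254852294921875), 117.98133087158203)
nut_jar 456 [0.535  0.0962 0.03  ]
threadlock_bottle 454 [ 0.5535 -0.1974  0.048 ]
loupe 268 [0.6741 0.0647 0.019 ]
top flange 0.75 3441 251 327 160 226
circ ((555.9518432617188, -46.50809097290039), 90.98201751708984)
nut_jar 297 [0.531  0.0957 0.061 ]
threadlock_bottle 200 [ 0.5532 -0.1728  0.096 ]
loupe 199 [0.6709 0.0663 0.038 ]
```

View pics/m0_scene.png

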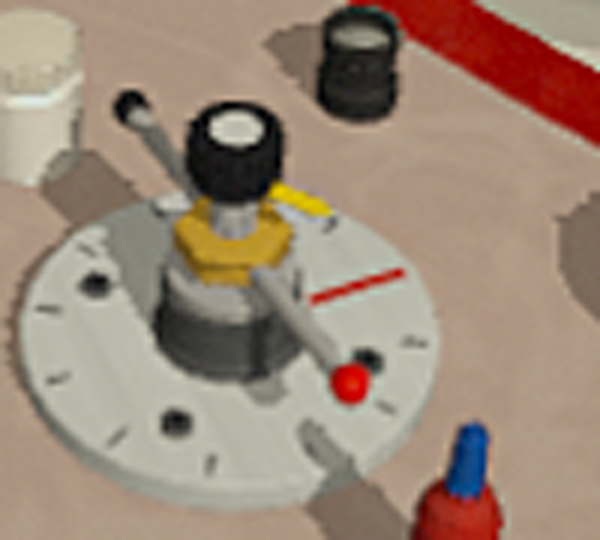

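View pics/m0_top.png

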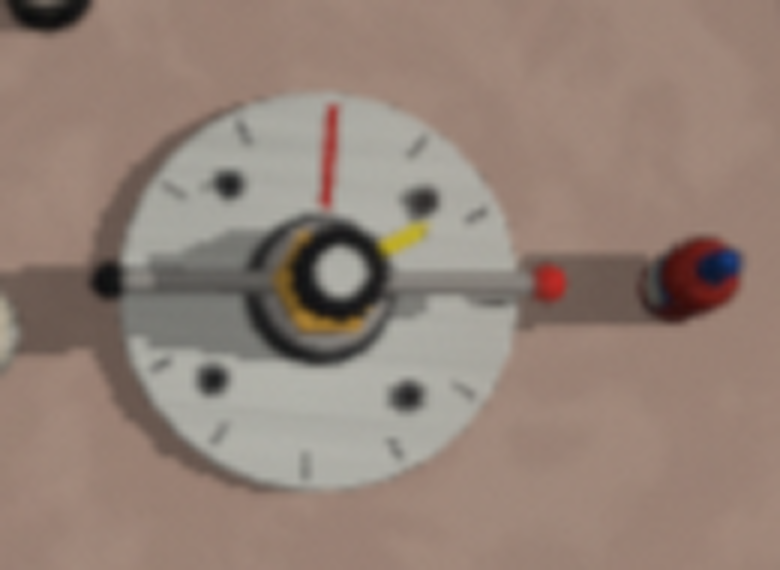

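```bash
python3 - <<'E'
from meas import *
f=lambda a:[[235+u/6-.5+1/12,145+v/6-.5+1/12] for u,v in a]
P=onplane("top",f([(122,285),(518,285),(320,91),(320,490)]),.014)
print(P); print((P[0]+P[1])/2,(P[2]+P[3])/2)
print("knob",onplane("top",f([(341,271)]),.112), onplane("scene",[[230+237/6-.42,190+130/6-.42]],.112))
print("balls top",onplane("top",f([(550,283),(108,280)]),.0585))
g=lambda a:[[230+u/6-.42,190+v/6-.42] for u,v in a]
print("balls scene",onplane("scene",g([(351,384),(131,107)]),.0585))
print("line",onplane("top",f([(333,107),(325,205)]),.014),onplane("scene",g([(403,272),(313,300)]),.014))
print("ptr",onplane("top",f([(427,230),(385,249)]),.093),onplane("scene",g([(327,211),(277,190)]),.0925))
print(pix("scene",[.55,-.04,.1]),onplane("top",f([(705,280)]),.06))
E
```

```text
[[ 0.5516  0.035   0.014 ]
 [ 0.555  -0.1228  0.014 ]
 [ 0.6312 -0.0426  0.014 ]
 [ 0.472  -0.0451  0.014 ]]
[ 0.5533 -0.0439  0.014 ] [ 0.5516 -0.0438  0.014 ]
knob [[ 0.5516 -0.0434  0.112 ]] [[ 0.554  -0.0456  0.112 ]]
balls top [[ 0.5528 -0.1277  0.0585]
 [ 0.5504  0.0402  0.0585]]
balls scene [[ 0.5565 -0.1268  0.0585]
 [ 0.5539  0.0401  0.0585]]
line [[ 0.6248 -0.0479  0.014 ]
 [ 0.5853 -0.0452  0.014 ]] [[ 0.628  -0.0496  0.014 ]
 [ 0.5889 -0.0472  0.014 ]]
ptr [[ 0.5687 -0.0763  0.093 ]
 [ 0.5614 -0.061   0.093 ]] [[ 0.5728 -0.0783  0.0925]
 [ 0.5624 -0.0608  0.0925]]
[[266.0717 214.534 ]] [[ 0.5551 -0.187   0.06  ]]
```

```bash
cat >> h.py <<'E'
from scipy.spatial.transform import Rotation as Ro
def tool():
    o=ctrl.get_obs(); q=np.array(o["eef_rot"]); R=Ro.from_quat(q[[1,2,3,0]]).as_matrix()
    return o,R
def rel(X,yawx,tilt=True):
    """total turn (tool rotvec units of 6deg) and shift (in current tool axes, units 30mm) to pose: TCP X, y down, x at yaw deg"""
    o,R=tool(); a=np.radians(yawx)
    x=np.array([np.cos(a),np.sin(a),0]); y=np.array([0,0,-1.]); T=np.c_[x,y,np.cross(x,y)]
    rv=Ro.from_matrix(R.T@T).as_rotvec(); 
    return np.degrees(rv)/6,R.T@(np.array(X)-o["eef_pos"])/.03,T
E
python3 - <<'E'
from h import *
np.set_printoptions(precision=3,suppress=True)
o,R=tool(); print(R, np.degrees(np.arctan2(R[1,0],R[0,0])))
for yaw in(28,-152): print(rel([.5525,-.0442,.2],yaw)[:2])
E
```

```text
[[ 0.288 -0.     0.958]
 [-0.958  0.     0.288]
 [-0.    -1.    -0.   ]] -73.2797611778852
(array([ -0.  , -16.88,  -0.  ]), array([-12.457,   1.043,  17.214]))
(array([ 0.  , 13.12, -0.  ]), array([-12.457,   1.043,  17.214]))
```

step_arm:
  commands:
    - [0,0,0,-0.69,0,0.956,1]
    - [0,0,0,-0.69,0,0.956,1]
    - [0,0,0,-0.69,0,0.956,1]
    - [0,0,0,-0.69,0,0.956,1]
    - [0,0,0,-0.69,0,0.956,1]
    - [0,0,0,-0.69,0,0.956,1]
    - [0,0,0,-0.69,0,0.956,1]
    - [0,0,0,-0.69,0,0.956,1]
    - [0,0,0,-0.69,0,0.956,1]
    - [0,0,0,-0.69,0,0.956,1]

```text
time_s: 2.7
eef_pos: [0.3813, -0.2688, 0.2316]
eef_rot: [-0.567, 0.567, -0.422, 0.422]
wrist_force: [0.3, 0.1, -0.5]
opening: 0.998
```

step_arm:
  commands:
    - [0,0,0,-0.69,0,0.956,1]
    - [0,0,0,-0.69,0,0.956,1]
    - [0,0,0,-0.69,0,0.956,1]
    - [0,0,0,-0.69,0,0.956,1]
    - [0,0,0,-0.69,0,0.956,1]
    - [0,0,0,-0.69,0,0.956,1]
    - [0,0,0,-0.69,0,0.956,1]
    - [0,0,0,-0.69,0,0.956,1]
    - [0,-1,0,0,0,0,1]
    - [0,-1,0,0,0,0,1]

```text
time_s: 3.7
eef_pos: [0.5531, -0.0441, 0.2311]
eef_rot: [-0.61, 0.61, -0.359, 0.358]
wrist_force: [0.3, -0.7, -0.2]
opening: 1.005
```

step_arm:
  commands:
    - [0,-1,0,0,0,0,1]
    - [0,-1,0,0,0,0,1]
    - [0,-1,0,0,0,0,1]
    - [0,-1,0,0,0,0,1]
    - [0,-1,0,0,0,0,1]
    - [0,-1,0,0,0,0,1]
    - [0,-1,0,0,0,0,1]
    - [0,-1,0,0,0,0,1]
    - [0,-1,0,0,0,0,1]
    - [0,-1,0,0,0,0,1]

```text
time_s: 4.7
eef_pos: [0.5527, -0.0454, 0.2313]
eef_rot: [-0.707, 0.707, -0.006, 0.006]
wrist_force: [-0.1, 0.2, -0.9]
opening: 0.997
```

step_arm:
  commands:
    - [0,-1,0,0,0,0,1]
    - [0,-1,0,0,0,0,1]
    - [0,-1,0,0,0,0,1]
    - [0,-1,0,0,0,0,1]
    - [0,-0.88,0,0,0,0,1]
    - [0,0,0,0,0,0,0.8]

```text
time_s: 5.3
eef_pos: [0.5527, -0.0454, 0.2313]
eef_rot: [-0.686, 0.686, 0.171, -0.171]
wrist_force: [0.1, -0.4, -0.2]
opening: 0.855
```

```bash
python3 - <<'E'
from h import *
np.set_printoptions(precision=3,suppress=True)
o,R=tool(); print(o["time_s"],o["eef_pos"],o["q"],o["opening"],o["wrist_force"],np.degrees(np.arctan2(R[1,0],R[0,0])))
print(rel([.5525,-.0442,.084],28)[:2])
snap("top","pics/t1.png",(200,110,360,240),5)
E
```

```text
5.3 [ 0.553 -0.045  0.231] [-0.296  0.135  1.659  0.     1.347 -0.785] 0.8551429989036913 [ 0.106 -0.372 -0.181] 28.041535281500174
(array([0.   , 0.007, 0.   ]), array([0.013, 4.911, 0.037]))
```

step_arm:
  commands:
    - [0,0,0,0,0.9,0.037,0.8]
    - [0,0,0,0,0.9,0,0.8]
    - [0,0,0,0,0.9,0,0.8]
    - [0,0,0,0,0.9,0,0.8]
    - [0,0,0,0,0.9,0,0.8]
    - [0,0,0,0,0.5,0,0.8]
    - [0,0,0,0,0,0,0.8]

```text
time_s: 6.05
eef_pos: [0.5504, -0.0439, 0.0791]
eef_rot: [0.687, -0.685, -0.169, 0.172]
wrist_force: [-0.1, 0.1, 0.3]
opening: 0.799
```

```bash
python3 - <<'E'
from h import *
snap("top","pics/t2.png",(220,130,350,230),6)
snap("scene","pics/s2.png",(210,170,340,290),6)
o,R=tool();print(o["eef_pos"],o["wrist_force"])
E
```

```text
[ 0.55265319 -0.04449313  0.08196035] [ 0.95286523 -0.55798909 -0.42200457]
```

View pics/s2.png

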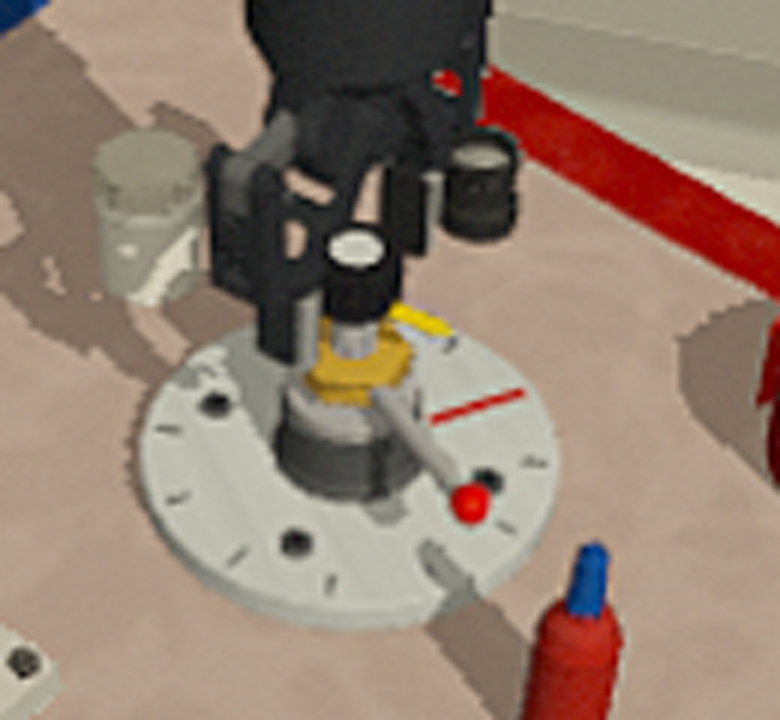

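View pics/t2.png

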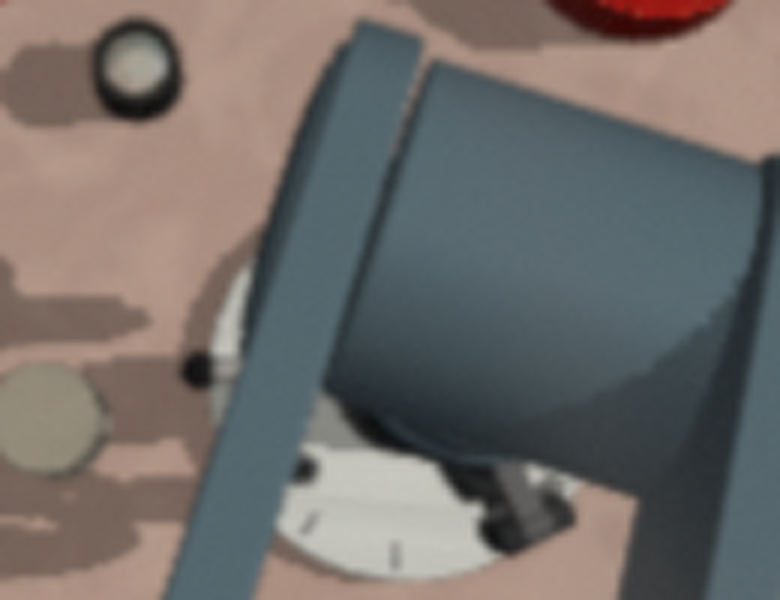

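Scene picture: the fingers straddle the knob (358,290), and the pointer (420,320) is clear between them, so I'll close.

step_arm:
  commands:
    - [0,0,0,0,0,0,0.5]
    - [0,0,0,0,0,0,0.2]
    - [0,0,0,0,0,0,0.2]
    - [0,0,0,0,0,0,0.2]
    - [0,0,0,0,0,0,0.2]
    - [0,0,0,0,0,0,0.2]

```text
time_s: 6.75
eef_pos: [0.5537, -0.0443, 0.0831]
eef_rot: [-0.686, 0.687, 0.172, -0.17]
wrist_force: [0.2, 1.9, 6.3]
opening: 0.376
```

```bash
python3 - <<'E'
from meas import *
o,R=tool();print(o["eef_pos"],o["wrist_force"],o["torque"],o["opening"])
snap("scene","pics/s3.png",(210,170,340,290),6)
meas(c=np.array([.5535,-.0448]))
E
```

```text
[ 0.5537 -0.0443  0.0831] [0.2276 1.8598 6.3068] [ 0.4107 -0.2652 -0.0185] 0.3760342597289382
scene yellow n 28 mean [ 0.5668 -0.0691]
   ang deg -61.29597150740015 28 0.038962380499367885
scene red [287 190  43  24 387] uv [313.3618 199.3514] on flange ext [ 0.6952 -0.0186] [0.7677 0.1113] ball [0.7026 0.0009] lineang 26.315474691825234 ballang 17.04892840298919 0.15596579464751814
scene red [282 235  15   6  22] uv [288.8182 237.2273] on flange ext [ 0.5887 -0.0508] [ 0.6263 -0.045 ] ball [ 0.5824 -0.0856] lineang -3.250059836981019 ballang -54.650243804918624 0.04997784576574402
scene red [285 250   7   7  36] uv [287.9444 253.3056] on flange ext [ 0.572  -0.1001] [ 0.588 -0.083] ball [ 0.5569 -0.1256] lineang -60.22748994402812 ballang -87.612494738239 0.08087352063085851
scene red [299 270  15  10 107] uv [305.7944 275.5981] on flange ext [ 0.5637 -0.1767] [ 0.5978 -0.1474] ball [ 0.5581 -0.1925] lineang -76.79808606351432 ballang -88.21982600515474 0.14778917007655665
```

View pics/s3.png

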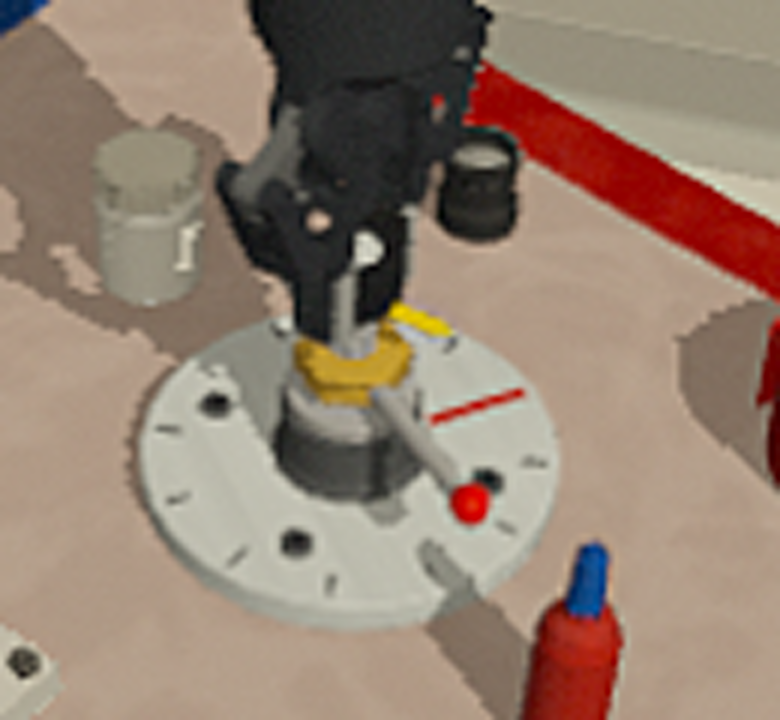

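step_arm:
  commands:
    - [0,-0.8,0,0,0,0,0.2]
    - [0,-0.8,0,0,0,0,0.2]
    - [0,-0.8,0,0,0,0,0.2]
    - [0,-0.8,0,0,0,0,0.2]
    - [0,-0.8,0,0,0,0,0.2]
    - [0,-0.8,0,0,0,0,0.2]
    - [0,-0.8,0,0,0,0,0.2]
    - [0,-0.8,0,0,0,0,0.2]
    - [0,0,0,0,0,0,0.2]

```text
time_s: 7.8
eef_pos: [0.5536, -0.0444, 0.0831]
eef_rot: [-0.591, 0.592, 0.389, -0.387]
wrist_force: [-0.0, 2.2, 6.5]
opening: 0.379
```

```bash
python3 - <<'E'
from meas import *
o,R=tool();print(o["eef_pos"],o["wrist_force"],o["torque"],o["opening"],np.degrees(np.arctan2(R[1,0],R[0,0])))
snap("scene","pics/s4.png",(210,170,340,290),6)
meas(c=np.array([.5535,-.0448]))
E
```

```text
[ 0.5536 -0.0444  0.0831] [-0.0177  2.1528  6.5371] [ 0.4618 -0.1863  0.1233] 0.37892635514536704 66.51162210411756
scene yellow n 24 mean [ 0.578  -0.0561]
   ang deg -24.69514622536462 24 0.03798844018443147
scene red [288 190  42  24 385] uv [313.3974 199.3429] on flange ext [ 0.6976 -0.0186] [0.7677 0.1101] ball [0.7027 0.0009] lineang 26.29729174768514 ballang 17.03470319955775 0.15605523340118102
scene red [302 237   6   7  33] uv [304.4242 239.7576] on flange ext [ 0.6283 -0.0809] [ 0.6437 -0.0621] ball [ 0.6085 -0.1073] lineang -17.90644048093613 ballang -48.68328027913152 0.08327331664534449
scene red [282 238   8   2  10] uv [285.3 238.4] on flange ext [ 0.5904 -0.0503] [ 0.6065 -0.045 ] ball [ 0.5738 -0.0853] lineang -3.5124255873878645 ballang -63.338180840492015 0.045281638432849755
scene red [299 270  15  10 106] uv [305.8396 275.6415] on flange ext [ 0.5637 -0.1767] [ 0.5978 -0.1474] ball [ 0.5581 -0.1927] lineang -76.80325681174735 ballang -88.21350008008689 0.14792219772929505
```

View pics/s4.png

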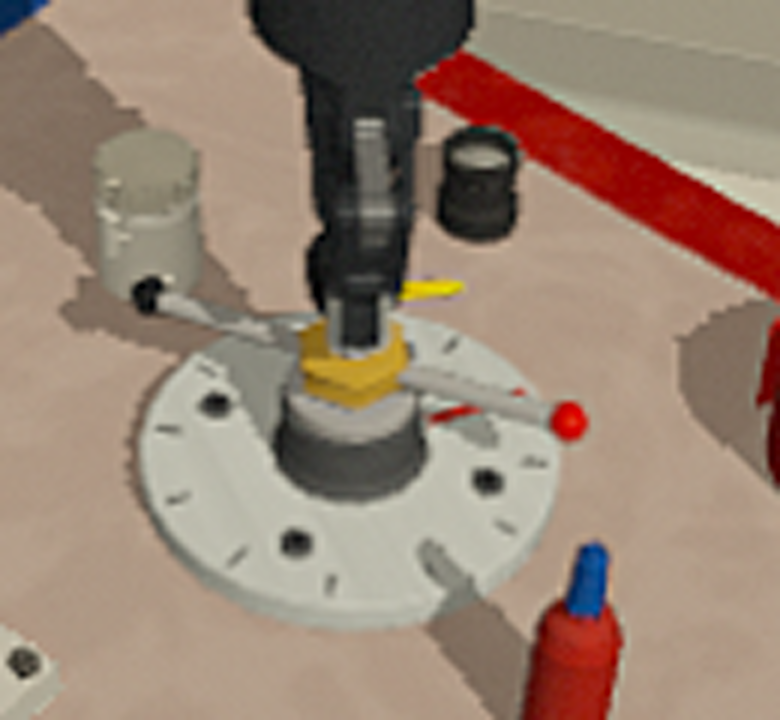

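step_arm:
  commands:
    - [0,-0.8,0,0,0,0,0.2]
    - [0,-0.8,0,0,0,0,0.2]
    - [0,-0.8,0,0,0,0,0.2]
    - [0,-0.6,0,0,0,0,0.2]
    - [0,-0.5,0,0,0,0,0.2]
    - [0,0,0,0,0,0,0.2]
    - [0,0,0,0,0,0,0.2]

```text
time_s: 8.65
eef_pos: [0.5536, -0.0445, 0.0831]
eef_rot: [-0.51, 0.512, 0.489, -0.488]
wrist_force: [1.1, 1.4, 6.7]
opening: 0.372
```

```bash
python3 - <<'E'
from meas import *
o,R=tool();print(o["eef_pos"],o["wrist_force"],o["torque"],o["opening"],np.degrees(np.arctan2(R[1,0],R[0,0])))
snap("scene","pics/s5.png",(210,170,340,290),6)
meas(c=np.array([.5535,-.0448]))
E
```

```text
[ 0.5536 -0.0445  0.0831] [1.1224 1.3613 6.6842] [ 0.5015 -0.1105  0.0455] 0.37152032925437034 87.39443658093259
scene red [288 190  42  24 386] uv [313.4301 199.3756] on flange ext [ 0.6976 -0.0186] [0.7677 0.1101] ball [0.7027 0.0008] lineang 26.259540316725634 ballang 16.984303141037884 0.15601403973817465
scene red [304 228   6   6  27] uv [306.4444 230.4074] on flange ext [ 0.6485 -0.0549] [ 0.6645 -0.0381] ball [ 0.6281 -0.0846] lineang -1.0968173882012904 ballang -28.066678117547724 0.08453899127283505
scene red [282 235  15   6  22] uv [288.8182 237.2273] on flange ext [ 0.5887 -0.0508] [ 0.6263 -0.045 ] ball [ 0.5824 -0.0856] lineang -3.250059836981019 ballang -54.650243804918624 0.04997784576574402
scene red [299 270  15  10 106] uv [305.8396 275.6415] on flange ext [ 0.5637 -0.1767] [ 0.5978 -0.1474] ball [ 0.5581 -0.1927] lineang -76.80325681174735 ballang -88.21350008008689 0.14792219772929505
```

View pics/s5.png

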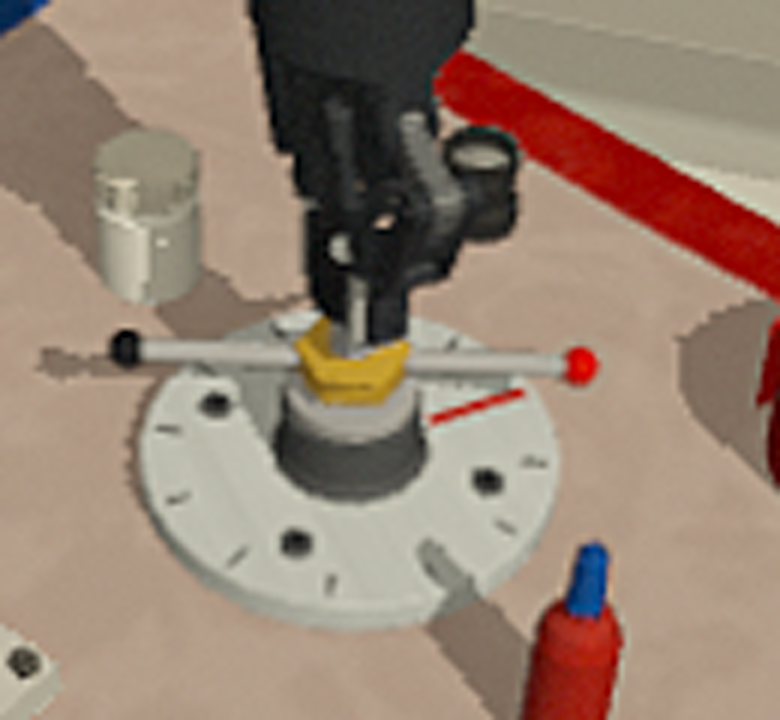

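step_arm:
  commands:
    - [0,0,0,0,0,0,0.8]
    - [0,0,0,0,0,0,0.8]
    - [0,0,0,0,0,0,0.8]
    - [0,0,0,0,-0.6,0,0.8]
    - [0,0,0,0,-1,0,0.8]
    - [0,0,0,0,-1,0,0.3]
    - [0,0,0,0,0,0,0]

```text
time_s: 9.5
eef_pos: [0.5549, -0.0452, 0.1637]
eef_rot: [-0.509, 0.514, 0.49, -0.487]
wrist_force: [-0.1, 0.4, -0.4]
opening: 0.47
```

```bash
python3 - <<'E'
from meas import *
o,R=tool();print(o["eef_pos"],o["wrist_force"],o["torque"],o["opening"],np.degrees(np.arctan2(R[1,0],R[0,0])))
snap("scene","pics/s6.png",(210,170,340,290),6)
meas(c=np.array([.5535,-.0448]))
E
```

```text
[ 0.5549 -0.0452  0.1637] [-0.1124  0.434  -0.4127] [-0.0285 -0.0321 -0.0345] 0.4697668348772089 87.40211278667172
scene yellow n 23 mean [ 0.582  -0.0461]
   ang deg -2.5595818184849657 23 0.038057445787095016
scene red [288 190  42  24 387] uv [313.4496 199.3695] on flange ext [ 0.6976 -0.0186] [0.7677 0.1101] ball [0.7028 0.0008] lineang 26.25124308799884 ballang 16.97784174016155 0.15606749772114575
scene red [304 228   6   6  27] uv [306.4444 230.4074] on flange ext [ 0.6485 -0.0549] [ 0.6645 -0.0381] ball [ 0.6281 -0.0846] lineang -1.0968173882012904 ballang -28.066678117547724 0.08453899127283505
scene red [282 235  15   6  22] uv [288.8182 237.2273] on flange ext [ 0.5887 -0.0508] [ 0.6263 -0.045 ] ball [ 0.5824 -0.0856] lineang -3.250059836981019 ballang -54.650243804918624 0.04997784576574402
scene red [299 270  15  10 107] uv [305.7944 275.5981] on flange ext [ 0.5637 -0.1767] [ 0.5978 -0.1474] ball [ 0.5581 -0.1925] lineang -76.79808606351432 ballang -88.21982600515474 0.14778917007655665
```

View pics/s6.png

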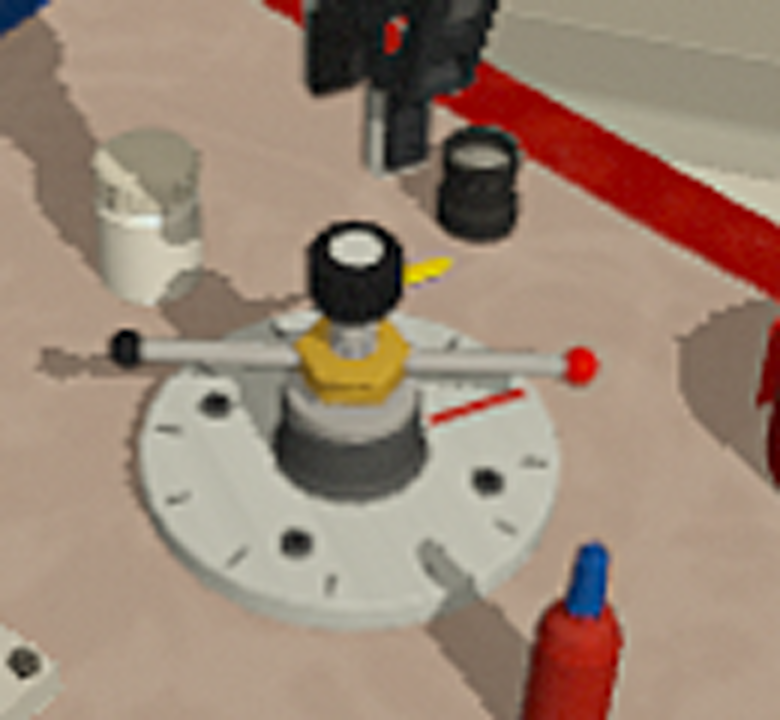

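```bash
cat >> h.py <<'E'
AX=np.array([.5536,-.0444])
def polar():
    o,R=tool(); v=o["eef_pos"][:2]-AX
    print("t",round(o["time_s"],2),"r %.4f th %.1f yaw-90 %.1f z %.4f"%(np.hypot(*v),np.degrees(np.arctan2(v[1],v[0])),np.degrees(np.arctan2(R[1,0],R[0,0]))-90,o["eef_pos"][2]),"F tool",R.T@o["wrist_force"],"T",o["torque"],"q",o["q"][[0,5]],"op",round(o["opening"],2))
E
python3 - <<'E'
from h import *
np.set_printoptions(precision=3,suppress=True)
polar()
a=np.radians(5)
print(rel([*(AX+.062*np.array([np.cos(a),np.sin(a)])),.13],95)[:2])
E
```

```text
t 9.65 r 0.0020 th 176.0 yaw-90 -2.6 z 0.1586 F tool [-1.062  0.489  0.501] T [-0.02   0.038 -0.069] q [-0.295 -1.82 ] op 0.21
(array([-0.01 , -1.267,  0.002]), array([ 0.272,  0.95 , -2.118]))
```

step_arm:
  commands:
    - [0,0,0,0.13,0,-1,0]
    - [0,0,0,0.14,0,-1,0]
    - [0,-0.6,0,0,0,-0.1,0]
    - [0,-0.6,0,0,0,0,0]
    - [0,0,0,0,0,0,0]

```text
time_s: 10.15
eef_pos: [0.6143, -0.0388, 0.1569]
eef_rot: [0.481, -0.478, -0.519, 0.52]
wrist_force: [0.2, 0.5, 0.1]
opening: 0.002
```

```bash
python3 - <<'E'
from h import *
np.set_printoptions(precision=3,suppress=True)
polar()
a=np.radians(5)
print(rel([*(AX+.062*np.array([np.cos(a),np.sin(a)])),.042],95)[:2])
E
```

```text
t 10.15 r 0.0610 th 5.3 yaw-90 4.6 z 0.1569 F tool [ 0.481 -0.057 -0.204] T [-0.071 -0.047  0.019] q [-0.256 -1.907] op 0.0
(array([-0.035, -0.061,  0.012]), array([-0.014,  3.831, -0.048]))
```

step_arm:
  commands:
    - [0,0,0,0,0.95,-0.04,0]
    - [0,0,0,0,0.95,0,0]
    - [0,0,0,0,0.95,0,0]
    - [0,0,0,0,0.95,0,0]
    - [0,0,0,0,0,0,0]

```text
time_s: 10.65
eef_pos: [0.612, -0.038, 0.0398]
eef_rot: [0.483, -0.477, -0.517, 0.521]
wrist_force: [-0.3, 0.1, -0.0]
opening: 0.002
```

```bash
python3 - <<'E'
from h import *
np.set_printoptions(precision=3,suppress=True)
polar()
snap("scene","pics/s7.png",(210,170,340,290),6)
E
```

```text
t 10.65 r 0.0588 th 6.2 yaw-90 4.5 z 0.0398 F tool [0.08  0.013 0.251] T [-0.041 -0.001  0.028] q [-0.255 -1.905] op 0.0
```

View pics/s7.png

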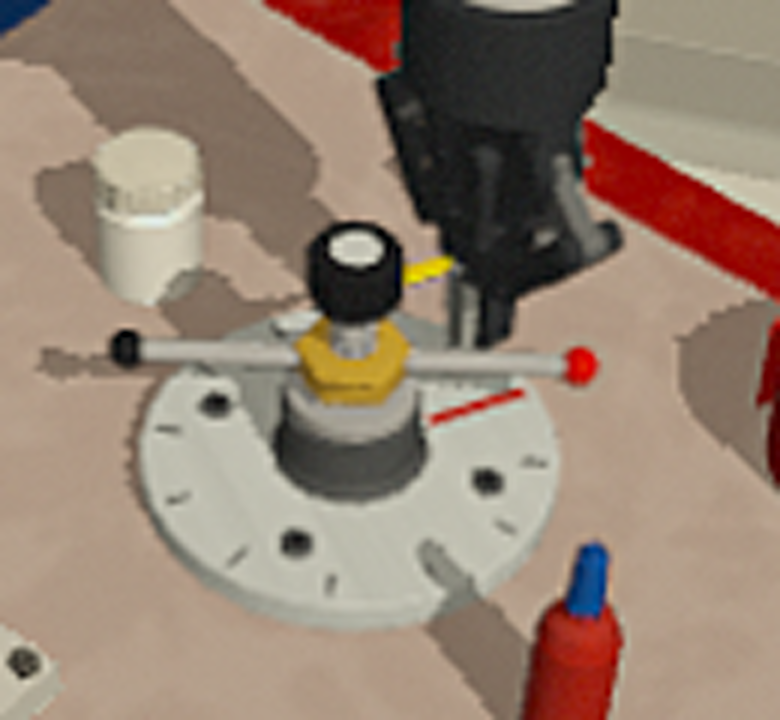

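step_arm:
  commands:
    - [0,1,0,-0.216,0,0.011,0]
    - [0,1,0,-0.216,0,0.011,0]
    - [0,1,0,-0.216,0,0.011,0]
    - [0,1,0,-0.216,0,0.011,0]
    - [0,1,0,-0.216,0,0.011,0]
    - [0,1,0,-0.216,0,0.011,0]
    - [0,0,0,0,0,0,0]

```text
time_s: 11.4
eef_pos: [0.6088, -0.0771, 0.0472]
eef_rot: [-0.616, 0.618, 0.346, -0.345]
wrist_force: [1.0, -0.9, -0.2]
opening: 0.0
```

```bash
python3 - <<'E'
from meas import *
polar()
snap("scene","pics/s8.png",(210,170,340,290),6)
meas(c=np.array([.5545,-.0450]))
polar()
E
```

```text
t 11.4 r 0.0641 th -30.7 yaw-90 -31.5 z 0.0472 F tool [-0.2518  0.1665 -1.3659] T [-0.0382 -0.0302  0.0068] q [-0.3192 -1.3396] op 0.0
scene yellow n 16 mean [ 0.5823 -0.0463]
   ang deg -2.650267016935675 16 0.03705511825736527
scene red [309 195  21  19 214] uv [320.5654 203.4673] on flange ext [ 0.7207 -0.0186] [0.7677 0.0566] ball [ 0.7095 -0.0202] lineang 19.650232123428157 ballang 9.098491188384573 0.1569248861368451
scene red [282 237   8   3  12] uv [285.8333 238.1667] on flange ext [ 0.5904 -0.0503] [ 0.6082 -0.045 ] ball [ 0.5752 -0.0852] lineang -3.080873513428858 ballang -62.73052372905822 0.045186150352685965
scene red [302 236   6   7  33] uv [304.8182 239.0303] on flange ext [ 0.6301 -0.0792] [ 0.6458 -0.0603] ball [ 0.6104 -0.1058] lineang -16.54357058260865 ballang -47.41526117329952 0.08264243404527521
scene red [299 270  15  10 107] uv [305.7944 275.5981] on flange ext [ 0.5637 -0.1767] [ 0.5978 -0.1474] ball [ 0.5581 -0.1925] lineang -77.23723230934755 ballang -88.60551306980244 0.14756154493518647
top yellow n 5 mean [ 0.5718 -0.043 ]
   ang deg 6.557952337963409 5 0.02004209957866831
t 11.55 r 0.0635 th -30.3 yaw-90 -31.3 z 0.0464 F tool [ 0.8687 -0.8797 -0.2307] T [-0.0429 -0.0236 -0.0443] q [-0.3182 -1.343 ] op 0.0
```

View pics/s8.png

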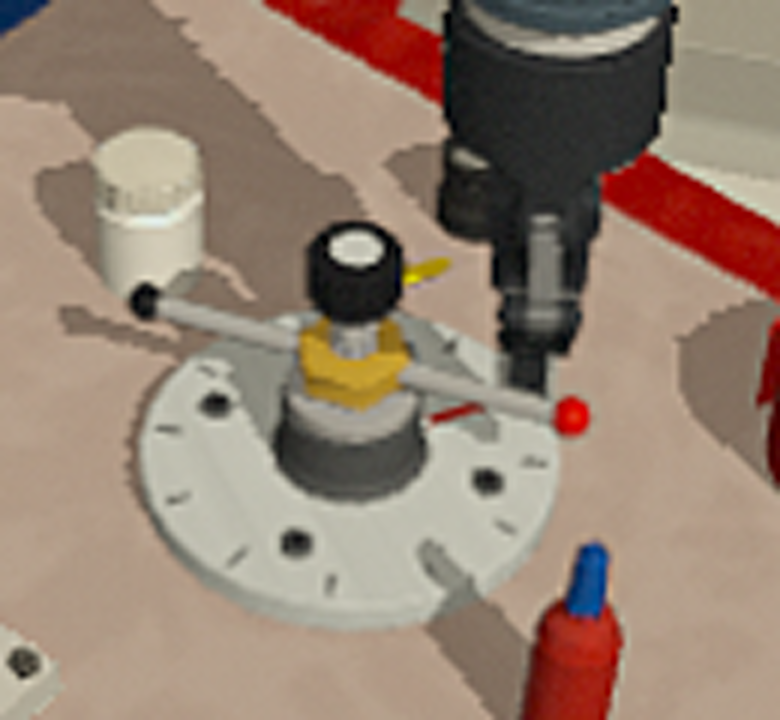

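step_arm:
  commands:
    - [0,1,0,-0.216,0.1,0.02,0]
    - [0,1,0,-0.216,0.1,0.02,0]
    - [0,1,0,-0.216,0,0.011,0]
    - [0,1,0,-0.216,0,0.011,0]
    - [0,1,0,-0.216,0,0.011,0]
    - [0,1,0,-0.216,0,0.011,0]
    - [0,1,0,-0.216,0,0.011,0]
    - [0,1,0,-0.216,0,0.011,0]
    - [0,1,0,-0.216,0,0.011,0]

```text
time_s: 12.45
eef_pos: [0.5601, -0.1058, 0.0399]
eef_rot: [-0.706, 0.707, 0.028, -0.027]
wrist_force: [2.0, -0.8, 0.1]
opening: 0.0
```

```bash
python3 - <<'E'
from meas import *
polar()
snap("scene","pics/s9.png",(210,170,340,290),6)
snap("top","pics/t9.png",(220,130,350,230),6)
polar(); o,R=tool(); print(R)
E
```

```text
t 12.45 r 0.0617 th -84.0 yaw-90 -85.5 z 0.0399 F tool [ 1.8868 -0.0985 -0.9041] T [-0.1724 -0.2644  0.0678] q [-0.3948 -0.4727] op 0.0
t 12.55 r 0.0615 th -84.6 yaw-90 -85.4 z 0.0397 F tool [ 0.6114 -0.5078  0.0436] T [ 0.0594 -0.0261 -0.0007] q [-0.3949 -0.4756] op -0.0
[[ 0.9967  0.0003 -0.0807]
 [ 0.0807 -0.0004  0.9967]
 [ 0.0003 -1.     -0.0004]]
```

View pics/s9.png

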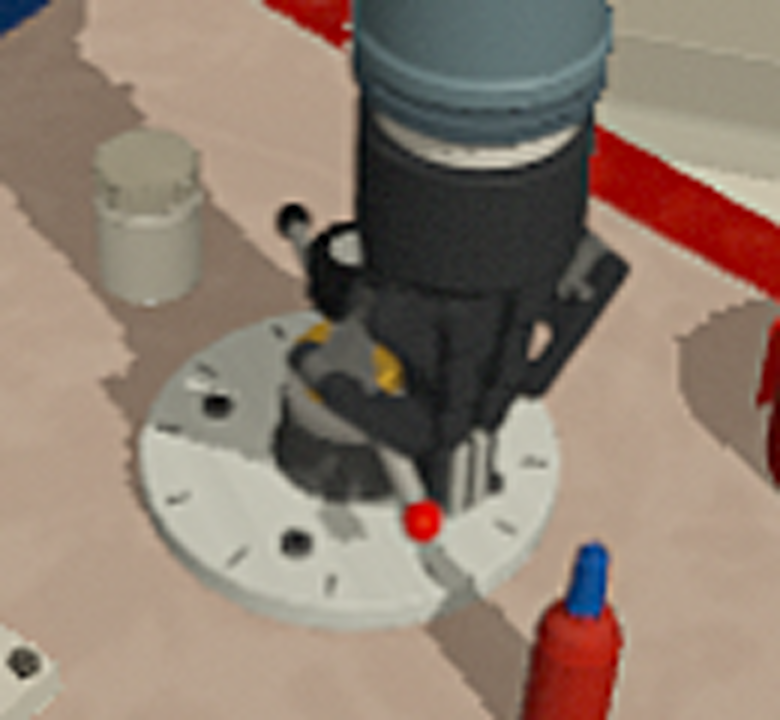

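step_arm:
  commands:
    - [0,1,0,-0.216,0,0.011,0]
    - [0,1,0,-0.216,0,0.011,0]
    - [0,1,0,-0.216,0,0.011,0]
    - [0,1,0,-0.216,0,0.011,0]
    - [0,1,0,-0.216,0,0.011,0]
    - [0,1,0,-0.216,0,0.011,0]

```text
time_s: 13.15
eef_pos: [0.5227, -0.0969, 0.0397]
eef_rot: [-0.681, 0.681, -0.191, 0.192]
wrist_force: [0.7, -1.4, -1.4]
opening: -0.0
```

step_arm:
  commands:
    - [0,1,0,-0.216,0,0.011,0]
    - [0,1,0,-0.216,0,0.011,0]
    - [0,1,0,-0.216,0,0.011,0]

```text
time_s: 13.45
eef_pos: [0.5079, -0.0843, 0.0397]
eef_rot: [-0.642, 0.643, -0.295, 0.296]
wrist_force: [0.4, -2.4, -0.6]
opening: 0.004
```

```bash
python3 - <<'E'
from meas import *
polar()
E
```

```text
t 13.45 r 0.0607 th -138.9 yaw-90 -139.4 z 0.0397 F tool [ 2.135   0.6349 -1.2726] T [-0.2083 -0.1083 -0.0362] q [-0.3951  0.4671] op 0.0
```

step_arm:
  commands:
    - [0,1,0,-0.216,0,0.011,0]
    - [0,1,0,-0.216,0,0.011,0]
    - [0,1,0,-0.216,0,0.011,0]

```text
time_s: 13.75
eef_pos: [0.4977, -0.0677, 0.0396]
eef_rot: [-0.588, 0.588, -0.392, 0.393]
wrist_force: [0.9, -0.9, -0.4]
opening: -0.0
```

```bash
python3 - <<'E'
from meas import *
polar()
snap("scene","pics/s10.png",(210,170,340,290),6)
polar();polar()
E
```

```text
t 13.75 r 0.0606 th -157.4 yaw-90 -157.4 z 0.0396 F tool [1.1764 0.4256 0.5301] T [-0.2541 -0.0605 -0.032 ] q [-0.3717  0.8047] op -0.0
t 13.8 r 0.0608 th -158.4 yaw-90 -157.7 z 0.0395 F tool [ 0.3965  0.516  -0.4235] T [-0.1552 -0.1641 -0.0074] q [-0.3706  0.8104] op -0.0
t 13.8 r 0.0608 th -158.4 yaw-90 -157.7 z 0.0395 F tool [ 0.3965  0.516  -0.4235] T [-0.1552 -0.1641 -0.0074] q [-0.3706  0.8104] op -0.0
```

View pics/s10.png

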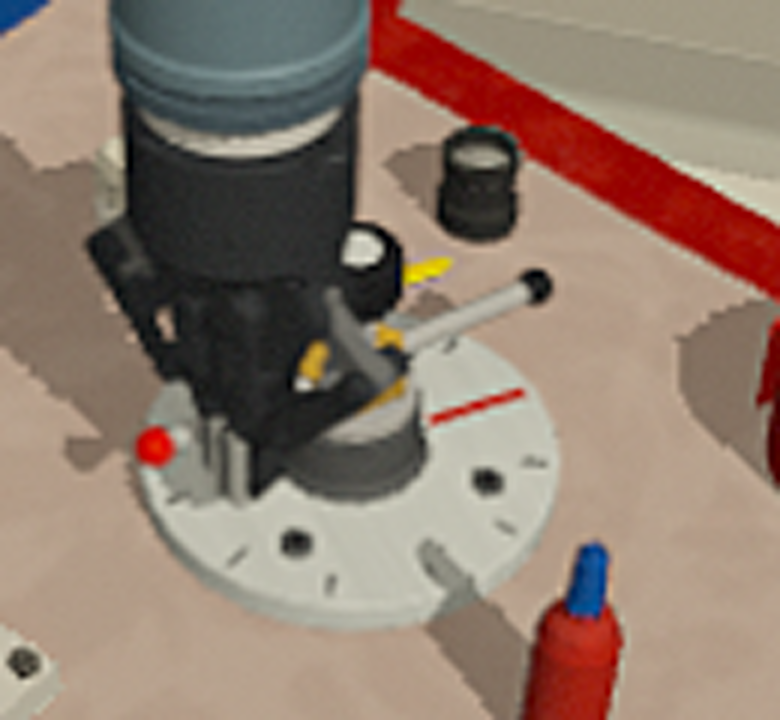

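step_arm:
  commands:
    - [0,1,0,-0.216,0,0.011,0]
    - [0,1,0,-0.216,0,0.011,0]
    - [0,1,0,-0.216,0,0.008,0]

```text
time_s: 14.1
eef_pos: [0.493, -0.0489, 0.0396]
eef_rot: [-0.52, 0.52, -0.479, 0.479]
wrist_force: [0.8, -1.7, -1.2]
opening: -0.001
```

step_arm:
  commands:
    - [0,1,0,-0.216,0,0.008,0]
    - [0,1,0,-0.216,0,0.008,0]

```text
time_s: 14.3
eef_pos: [0.4931, -0.0359, 0.0396]
eef_rot: [-0.467, 0.467, -0.531, 0.531]
wrist_force: [-0.0, -1.4, -0.9]
opening: -0.002
```

```bash
python3 - <<'E'
from meas import *
polar()
E
```

```text
t 14.3 r 0.0611 th 172.0 yaw-90 -187.3 z 0.0396 F tool [1.3572 0.924  0.16  ] T [-0.272   0.0078 -0.0195] q [-0.3131  1.3857] op -0.0
```

step_arm:
  commands:
    - [0,1,0,-0.216,0,0.01,0]
    - [0,1,0,-0.216,0,0.01,0]
    - [0,1,0,-0.216,0,0.01,0]

```text
time_s: 14.6
eef_pos: [0.4983, -0.0172, 0.0395]
eef_rot: [-0.378, 0.378, -0.597, 0.597]
wrist_force: [-0.4, -1.7, -1.0]
opening: -0.001
```

```bash
python3 - <<'E'
from meas import *
polar()
E
```

```text
t 14.6 r 0.0616 th 153.8 yaw-90 -205.3 z 0.0395 F tool [1.7598 0.9603 0.3606] T [-0.2885  0.0613 -0.0008] q [-0.2727  1.7401] op -0.0
```

step_arm:
  commands:
    - [0,1,0,-0.216,0,0.011,0]
    - [0,1,0,-0.216,0,0.011,0]

```text
time_s: 14.8
eef_pos: [0.5049, -0.0061, 0.0394]
eef_rot: [-0.314, 0.314, -0.634, 0.634]
wrist_force: [-0.8, -2.4, -0.1]
opening: 0.002
```

step_arm:
  commands:
    - [0,1,0,-0.216,0,0.011,0]
    - [0,1,0,-0.216,0,0.011,0]

```text
time_s: 15.0
eef_pos: [0.5137, 0.0034, 0.0393]
eef_rot: [0.246, -0.246, 0.663, -0.663]
wrist_force: [-1.1, -0.9, -1.1]
opening: -0.003
```

```bash
python3 - <<'E'
from meas import *
polar()
snap("scene","pics/s11.png",(210,170,340,290),6)
polar()
E
```

```text
t 15.0 r 0.0623 th 129.8 yaw-90 -229.3 z 0.0393 F tool [ 1.4057  1.1132 -0.025 ] T [-0.1814  0.1623  0.0249] q [-0.2244  2.2071] op -0.0
t 15.05 r 0.0622 th 129.1 yaw-90 -229.6 z 0.0395 F tool [-0.0411  0.3639 -1.6701] T [-0.0802  0.0723 -0.0553] q [-0.2235  2.2129] op 0.0
```

View pics/s11.png

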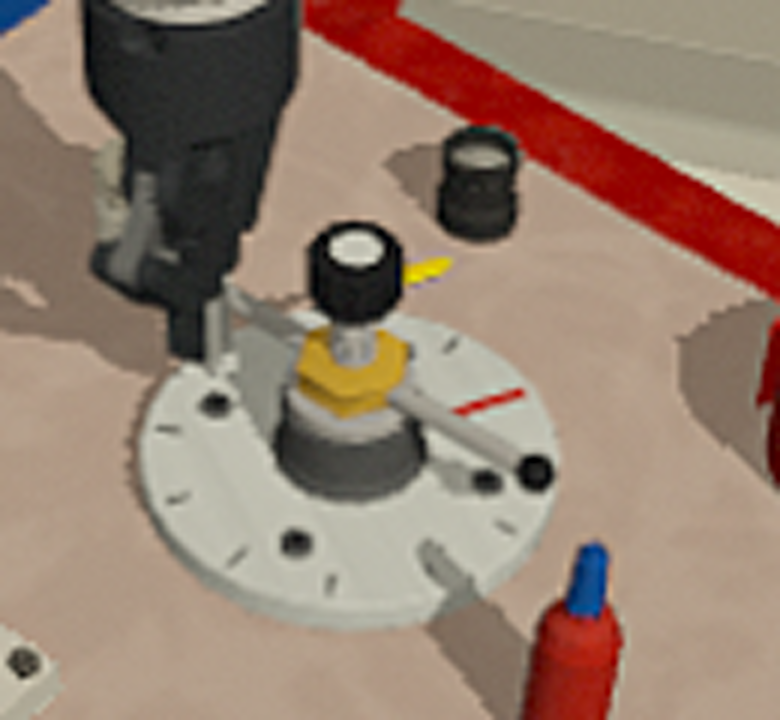

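step_arm:
  commands:
    - [0,1,0,-0.216,0,0.011,0]
    - [0,1,0,-0.216,0,0.011,0]

```text
time_s: 15.25
eef_pos: [0.5237, 0.0107, 0.0392]
eef_rot: [0.175, -0.176, 0.685, -0.685]
wrist_force: [-3.7, -1.8, 0.3]
opening: -0.0
```

```bash
python3 - <<'E'
from meas import *
polar()
E
```

```text
t 15.25 r 0.0626 th 118.5 yaw-90 -241.2 z 0.0392 F tool [ 4.1497 -0.2972 -0.1791] T [-0.3835  0.5716 -0.0665] q [-0.2061  2.4338] op -0.0
```

step_arm:
  commands:
    - [0,0.8,0,-0.173,0,0.008,0]
    - [0,0,0,0,0,0,0]

```text
time_s: 15.45
eef_pos: [0.5282, 0.0129, 0.0391]
eef_rot: [0.147, -0.149, 0.692, -0.691]
wrist_force: [-3.7, -2.0, 0.7]
opening: 0.0
```

```bash
python3 - <<'E'
from meas import *
polar()
E
```

```text
t 15.45 r 0.0627 th 113.9 yaw-90 -245.9 z 0.0391 F tool [ 4.1919 -0.6994  0.3269] T [-0.3103  0.5186 -0.0558] q [-0.2     2.5213] op 0.0
```

step_arm:
  commands:
    - [0,0.8,0,-0.173,0,0.008,0]
    - [0,0,0,0,0,0,0]

```text
time_s: 15.65
eef_pos: [0.5325, 0.0148, 0.039]
eef_rot: [0.117, -0.12, 0.697, -0.697]
wrist_force: [-6.0, -2.2, 2.4]
opening: -0.0
```

```bash
python3 - <<'E'
from meas import *
polar()
snap("scene","pics/s12.png",(210,170,340,290),6)
polar()
E
```

```text
t 15.65 r 0.0628 th 109.6 yaw-90 -250.7 z 0.0390 F tool [ 6.3517 -2.3364  0.0814] T [-0.2035  0.7654 -0.034 ] q [-0.1949  2.6105] op -0.0
t 15.7 r 0.0628 th 109.6 yaw-90 -250.6 z 0.0390 F tool [ 5.8409 -2.8503 -0.5684] T [-0.186   0.7244 -0.0529] q [-0.195   2.6087] op -0.0
```

View pics/s12.png

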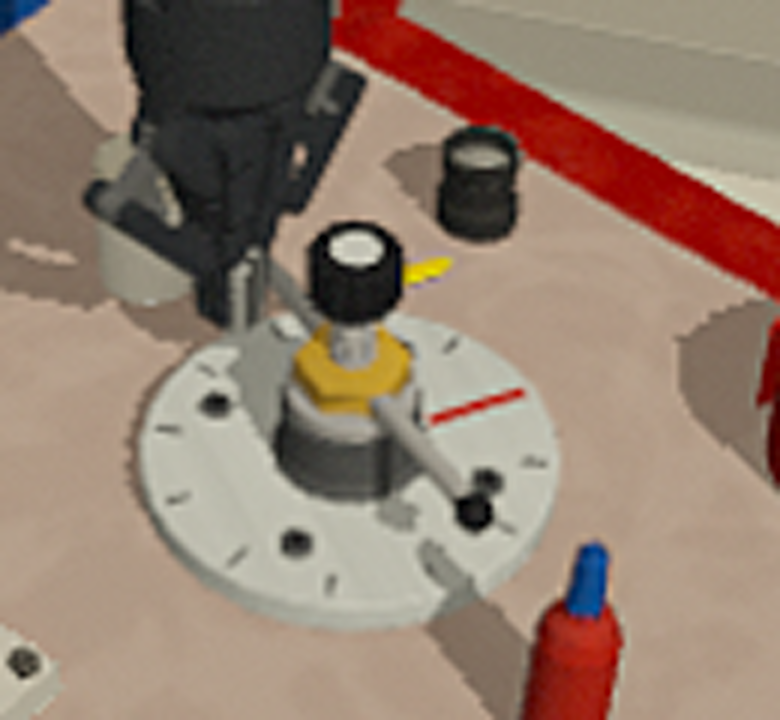

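step_arm:
  commands:
    - [0,0.8,0,-0.173,0,0.008,0]
    - [0,0,0,0,0,0,0]

```text
time_s: 15.9
eef_pos: [0.537, 0.0164, 0.0389]
eef_rot: [0.088, -0.091, 0.702, -0.701]
wrist_force: [-6.9, -1.6, 4.5]
opening: 0.0
```

```bash
python3 - <<'E'
from meas import *
polar()
E
```

```text
t 15.9 r 0.0630 th 105.3 yaw-90 -255.5 z 0.0389 F tool [ 7.0906 -4.4613 -0.1964] T [-0.2198  1.1043 -0.0037] q [-0.1903  2.6989] op 0.0
```

step_arm:
  commands:
    - [0,0.6,0,-0.13,0,0.006,0]
    - [0,0,0,0,0,0,0]

```text
time_s: 16.1
eef_pos: [0.5401, 0.0173, 0.0388]
eef_rot: [0.065, -0.069, 0.704, -0.703]
wrist_force: [-10.0, -1.5, 6.1]
opening: -0.001
```

```bash
python3 - <<'E'
from meas import *
polar()
ctrl.camera("scene")
polar()
E
```

```text
t 16.1 r 0.0631 th 102.3 yaw-90 -259.1 z 0.0388 F tool [10.1515 -6.023  -0.3833] T [-0.1789  1.4049  0.0011] q [-0.1875  2.7639] op -0.0
t 16.15 r 0.0631 th 102.3 yaw-90 -259.0 z 0.0388 F tool [ 9.4195 -5.3814 -0.3271] T [-0.1364  1.3933 -0.029 ] q [-0.1875  2.7625] op -0.0
```

Push is about 9.7 N at 63 mm, or roughly 8.7 N at 70 mm: snug. Backing off, then up.

step_arm:
  commands:
    - [0,0,0,0.15,0,-0.02,0]
    - [0,0,0,0.3,0,-0.05,0]
    - [0,0,0,0.3,0,-0.05,0]
    - [0,0,0,0,-0.8,-0.1,0]
    - [0,0,0,0,-1,0,0]
    - [0,0,0,0,-1,0,0]
    - [0,0,0,0,-1,0,0]
    - [0,0,0,0,-1,0,0]

```text
time_s: 16.95
eef_pos: [0.5187, 0.0194, 0.1845]
eef_rot: [0.066, -0.066, 0.704, -0.704]
wrist_force: [0.2, 0.4, -0.3]
opening: 0.002
```

```bash
python3 - <<'E'
from meas import *
polar()
E
```

```text
t 16.95 r 0.0727 th 118.7 yaw-90 -259.3 z 0.1845 F tool [-0.2283  0.3009 -0.3362] T [ 0.0365 -0.0185  0.0115] q [-0.1917  2.763 ] op 0.0
```

step_arm:
  commands:
    - [0,0,0,1,0,0,0]
    - [0,0,0,1,0,0,0]
    - [0,0,0,1,0,0,0]
    - [0,0,0,1,0,0,0]
    - [0,0,0,0,0,0,0]
    - [0,0,0,0,0,0,0]

```text
time_s: 17.55
eef_pos: [0.4013, -0.0028, 0.1836]
eef_rot: [-0.066, 0.065, -0.704, 0.704]
wrist_force: [0.4, 0.4, 0.4]
opening: 0.001
```

```bash
python3 - <<'E'
from meas import *
polar()
meas("m9",c=np.array([.5535,-.0448]),nutz=.055)
for th in("nut_jar","threadlock_bottle","loupe"):
  for n in("scene","top"):
    for q in ctrl.silhouettes(th,n)[:1]:
        ys,xs=np.nonzero(q["pixels"])
        hz={"nut_jar":(.03,.061),"threadlock_bottle":(.048,.096),"loupe":(.019,.038)}[th][n=="top"]
        print(th,n,len(xs),onplane(n,[[xs.mean(),ys.mean()]],hz)[0])
E
```

```text
t 17.55 r 0.1579 th 164.7 yaw-90 -259.4 z 0.1836 F tool [-0.4751 -0.402  -0.3025] T [0.0223 0.0099 0.0375] q [-0.3052  2.6509] op 0.0
scene yellow n 23 mean [ 0.582  -0.0461]
   ang deg -2.5595818184849657 23 0.038057445787095016
scene red [288 190  42  24 387] uv [313.4574 199.4057] on flange ext [ 0.6976 -0.0186] [0.7677 0.1101] ball [0.705  0.0037] lineang 26.22628249421086 ballang 17.73652157174502 0.1591083440859767
scene red [252 206   6   6  20] uv [253.8  207.95] on flange ext [0.5738 0.0737] [0.5886 0.0914] ball [0.5599 0.0396] lineang 77.71177288391883 ballang 85.6847687363254 0.08460707243696064
scene red [282 235  15   6  22] uv [288.8182 237.2273] on flange ext [ 0.5887 -0.0508] [ 0.6263 -0.045 ] ball [ 0.5841 -0.083 ] lineang -3.250059836981019 ballang -51.279211027889964 0.048952703718721305
scene red [299 270  15  10 107] uv [305.7944 275.5981] on flange ext [ 0.5637 -0.1767] [ 0.5978 -0.1474] ball [ 0.5597 -0.1905] lineang -76.79808606351432 ballang -87.57601317919793 0.14584265430432303
top yellow n 15 mean [ 0.5785 -0.0429]
   ang deg 4.327804212407932 15 0.03426538304247206
top red [289 163   2  11  13] uv [289.6154 168.2308] on flange ext [ 0.5992 -0.0479] [ 0.6234 -0.0455] ball [ 0.6054 -0.0435] lineang -2.142190949048574 ballang 1.3890812897345126 0.051870196570721214
top red [250 185   6   7  30] uv [252.7333 188.3   ] on flange ext [0.5541 0.0349] [0.5685 0.047 ] ball [0.5574 0.04  ] lineang 85.26147300998801 ballang 87.38718061236405 0.08491406984926268
top red [346 185  12  12  64] uv [350.9375 190.4375] on flange ext [ 0.5472 -0.2101] [ 0.5738 -0.1833] ball [ 0.5573 -0.1855] lineang -87.33553934941337 ballang -88.44768896375413 0.1407525033945073
nut_jar scene 469 [0.5349 0.0966 0.03  ]
nut_jar top 302 [0.5305 0.0938 0.061 ]
threadlock_bottle scene 461 [ 0.5539 -0.197   0.048 ]
threadlock_bottle top 227 [ 0.5458 -0.0486  0.096 ]
loupe top 205 [0.6696 0.0664 0.038 ]
```

View pics/m9_scene.png

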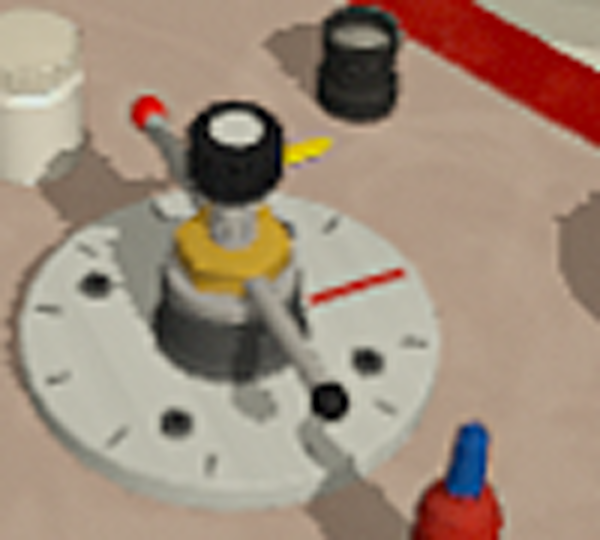

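View pics/m9_top.png

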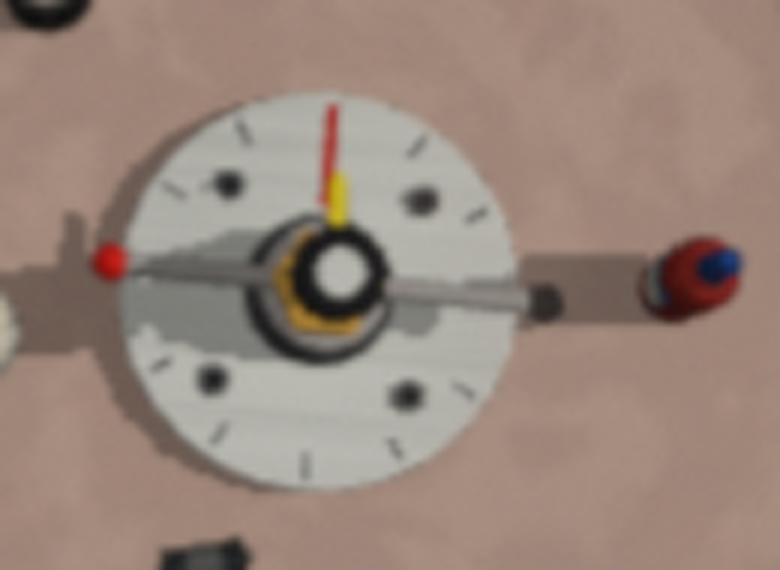

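The pointer lies on the line in both views: yellow at (337,200), red line at (330,150) in the top picture. The nut is down on the washer and the gripper is clear. Handing in.

```bash
python3 - <<'E'
from h import *
print(ctrl.hand_in())
E
```

```text
the job is handed in; nothing more can be done
None
```

I set the adjusting screw to the red line and nipped the jam nut up snug on the washer. The job is handed in at about 18 s of the 58 s allowed, and no verdict has been reported.

**What I did**
- I gripped the knob and turned it about 59° anticlockwise, then let go.
- I ran the nut down about 3.9 to 4.1 rad by pushing the red bar with the shut fingers, until the push began to climb.
- I nipped it up to about 9.7 N at 63 mm, which is roughly 8.7 N at 70 mm, then backed the gripper clear.

**Last checks**
- **Pointer:** the scene camera puts it within 1° of the line, the same before and after tightening. The top camera's rough pixel reading says up to 5° past the line. The two disagree, but both are inside the 9° limit.
- **Nut:** the bar stayed where I left it after release, so the nut kept its setting. I could not measure the force on the washer directly.
- **Side force on the bar:** at the end of the push the fingers also pressed down on the bar with about 5 to 6 N. That force went when I lifted off.
- **Jar and bottle:** the jar was within 2 mm of its starting position in both views. The bottle was within about 1 mm in the scene view. In the top view the network matched something else as the bottle, but there the red bottle itself had not moved.
- **Loupe:** it was within about 1 mm in the top view. The scene view did not detect it at the end, though it stands upright in that picture.
- **Gripper:** it was clear of everything and the wrist force was near zero.

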